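# Set the drip rate of a bench airline lubricator

## Robot

A 6-joint arm with a two-finger parallel gripper is mounted at the origin on the work surface. World frame = base frame: x ahead of the robot, y to its left, z up, the work surface at z = 0. Lengths are in m, angles in rad, forces in N, time in s.
With the tool pointing down it reaches from about 0.3 to 1 m from the base axis. Payload 5.1 kg.
Tool frame: the origin (TCP) lies between the finger pads; the fingertips stand 8 mm ahead of it and the grasp point (between the pads) lies 11 mm behind it; z points along the fingers, y is the line along which they close (so a half turn about z gives the same grasp; the last joint's range is limited). The gripper opens to 95 mm and grips with 3 to 60 N. Pads are 20 mm wide; open, the fingers measure 119 mm over their backs; the gripper's body (75 mm by 180 mm) begins 59 mm behind the grasp point.
Start: joints at [-0.083, 0.124, 1.65, -0, 1.367, -0.083], TCP at [0.65, -0, 0.223] pointing down, gripper open.
Joint ranges: [-2.61, 2.61], [-1.02, 2.33], [0.03, 2.71], [-1.35, 4.49], [0.32, 2.68], [-2.91, 2.91]. Speed limits (rad/s): [2.57, 2.57, 3.14, 3.14, 3.14, 3.14].

## Interface

Orientations are given as a unit quaternion [w, x, y, z].
In Python, from bench import ctrl gives the robot as it stands. The module is installed in compiled form; this text tells all that it offers. Calls block until the motion is done:
- ctrl.move_ptp(position, orientation): joint-space move of the TCP to a pose.
- ctrl.line_to(position, vel=0.15, rotation=None, stop_force=None): straight line of the TCP; rotation=None keeps the orientation; vel is the mean speed in m/s. With stop_force (N) it stops when the force on the tool has changed by that much, and returns True; else False.
- ctrl.goto_joints(angles): joint-space move.
- ctrl.grip(opening): opening from 0.0 (shut) to 1.0 (fully open); the grip force is fixed at half the most; returns when the fingers have stopped.
- ctrl.sleep(seconds).
- ctrl.ik(position, orientation): joint angles nearest the present ones, or None.
- ctrl.observe(): the state.
- ctrl.camera(name): name is "scene" or "side" or "wrist"; returns (picture, depth): 384x512x3 uint8, red, green, blue; 384x512 float32, m along the optical axis (not along the pixel's ray), 0 where there is no reading.
- ctrl.camera_info(name): a dict with "K" (3x3 intrinsics, pixels), "rvec" (rotation vector, rad) and "tvec" (3), from world to camera coordinates, as OpenCV has them. Camera axes: x right, y down, z forward; pixel columns grow to the right and rows downward; lengths in m; the calibration is good to about 2 mm. A picture is of the moment at which its call begins: read the wrist's pose just before it. camera_info takes no time and is no camera call; for the wrist camera it gives the pose at the moment of the call.
A pose or a line that the arm cannot do raises ctrl.Unreachable and nothing moves.
- ctrl.hand_in(): hands the job in; it is judged then, once.
The state is a dict: "time_s": time; "joint_pos": joint angles; "dq": joint speeds; "joint_efforts": joint torques, N m; "ee_pos": TCP position; "ee_rot": TCP orientation; "contact_force": force on the tool from outside, world axes, zero at the start; "ft_torque": the same for the moment, N m; "gripper_width": opening from 0.0 (shut) to 1.0 (fully open); "finger_force": force on a finger pad.
Only numpy, scipy, OpenCV 4.12 (cv2) and the standard library are available. Lean on these libraries where they do the work, as an engineer would, in place of code of your own. Each camera call takes 0.05 s, during which the arm holds its last target. There are 200 camera calls.

## Task

Get the bench's airline unit ready for the air tools: swing the lever of the inlet ball valve to half open, at 45 degrees between shut (crosswise to the pipe) and open (in line with it), so that the line fills gently, and leave it there. Then turn the small drip knob on top of the lubricator clockwise until its needle seats, back it off a quarter turn, and finish still gripping the knob at that setting, because the lock ring under it is nipped up next. Leave the regulator's setting and everything else on the bench as they are.

Things in the scene. Friction and masses are not known exactly. Their poses are not given: they have to be found in the camera images.
- air_station: Airline unit bolted to the bench, base plate 160 x 410 mm; its pipe line is 150 mm up. Origin on the bench under the pipe; -x is the gauge side (robot side), y runs along the pipe with the flow. At y (mm): -205 supply elbow, -140 ball valve, -45 filter-regulator (big knob on top), 5 block, 60 lubricator (small drip knob on a clear dome), 146 end. Bodies: x within 33, up to z 177; bracket behind.
- inlet_lever (a joint): Angle of the ball-valve lever, rad: 0 = shut (crosswise, pointing to the station's -x), 1.571 = fully open (in line with the pipe, pointing to the station's -y, away from the regulator); half open is 0.785. Grows counter-clockwise seen from above; stops at both ends. Takes about 6 N at the grip and stays where it is left. Starts from 0 to 0.4.
- lever_grip (a point): Centre of the black rubber sleeve on the ball-valve lever, 191 mm above the bench. Sleeve 68 mm long, 19 wide, 13 high; this point is 76 mm from the pivot. Its x axis points along the lever from the sleeve to the pivot, z up. Nothing lies under the sleeve down to the base plate.
- lever_pivot (a point): On the upright pivot axis of the ball-valve lever, at the height of lever_grip; turns with the lever, with the same axes.
- drip_knob (a joint): Angle of the lubricator's drip knob from its seat, rad: 0 = needle seated (a firm stop), growing as the knob turns counter-clockwise seen from above (opening); a quarter turn is 1.571. Turns easily (0.04 N m), does not rise or sink, stays where it is left. Starts from 1.1 to 2.7.
- drip_grip (a point): Centre of the drip knob, on its upright axis, 227 mm above the bench: black, round, knurled, 30 mm in diameter, 18 mm high, on a clear dome at most 29 mm wide and 41 mm tall. Turns with the knob: x axis along the pale pointer line on its top, centre to rim; seated, the line points to the station's -x. The regulator knob's side is 83 mm from this axis.
- reg_rim (a point): Point on top of the regulator's knob at the outer end of its pale line, 20 mm from that knob's axis, 236 mm above the bench; moves if the regulator is turned. That knob is black, round, 44 mm in diameter, 30 mm high, above the gauge. To be left alone.
- oil_bottle: Bystander: white oil bottle, 54 mm in diameter, 150 mm tall, standing behind the station (beyond it from the robot). Origin at the centre of its underside.
- spanner: Bystander: steel spanner 190 mm long lying on the bench in front of the station. Origin under its middle.
- piston: Bystander: aluminium piston 47 mm in diameter, 40 mm tall, in front of the station. Origin at the centre of its underside.
- brake_disc: Bystander: steel brake disc lying flat, 170 mm in diameter, 5 mm thick, to the robot's left. Origin at the centre of its underside.
- pulley_half: Bystander: aluminium belt pulley half, a cone 100 mm in diameter and 34 mm tall, to the robot's right. Origin at the centre of its underside.
- parts_tray: Bystander: open steel tray 130 x 190 x 30 mm to the robot's right. Origin at the centre of its underside.
- spark_plug: Bystander: spark plug 70 mm long lying in the tray. Origin under its middle.
- carton: Bystander: cardboard box 75 x 110 x 60 mm to the robot's left. Origin at the centre of its underside.

How it is judged:
On the way, in this order (a step that is already met when the one before it is completed fails the run):
1. the inlet ball valve stands half open (value of joint inlet_lever between 0.62 and 0.95 rad), for 0.3 s.
2. the drip knob has been turned in until its needle seats (value of joint drip_knob below 0.06 rad), for 0.15 s.
At the end, for the whole second after the job is handed in: Inlet lever at 45 degrees within 9.5 degrees and no longer touched; drip knob, after having been seated, a quarter turn open (90 degrees within 15), at rest and still gripped by the fingers (more than 3 N) (all of step 1 and value of joint drip_knob between 1.31 and 1.83 rad and velocity of joint drip_knob between -0.1 and 0.1 rad/s and contact force between the fingers and drip_knob above 3 N and contact force between the arm and inlet_lever below 0.5 N); the arm keeps its last pose, push and grip.
It fails at once if the regulator's setting was changed (its knob turned by more than about 12 degrees) (distance of reg_rim from where it was at the start of the episode above 0.004 m).
It fails at once if a loose thing on the bench was pushed aside or knocked over (moved by more than 20 mm) (distance of any of oil_bottle, spanner, piston, brake_disc, pulley_half, parts_tray, spark_plug, carton from where it was at the start of the episode above 0.02 m).
It also fails if it takes over 58 s, if anything falls off the work surface, if the arm or the gripper's body presses on something with over 40 N, if the wrist force passes 120 N, or if a joint passes its speed limit or range.

## Working session

There is one attempt and no reset: what is moved stays moved. The work goes in short steps, each a Python script; the robot and the scene stay as the last script left them, time stands still between calls to the robot, and variables do not carry over. Pictures are saved under pics/ and viewed, at most 10 in all, crops included, and the job is handed in when it is done.

```bash
mkdir -p pics
cat > h.py <<'E'
import numpy as np, cv2
from bench import ctrl
def cam(name,fn=None):
    ci=ctrl.camera_info(name); rgb,d=ctrl.camera(name)
    if fn:
        cv2.imwrite('pics/%s.png'%fn,rgb[:,:,::-1]); np.savez('pics/%s.npz'%fn,d=d,K=ci['K'],r=ci['rvec'],t=ci['tvec'])
    return rgb,d,ci
def world(d,ci):
    K=np.array(ci['K']);R=cv2.Rodrigues(np.array(ci['rvec'],float))[0];t=np.array(ci['tvec'],float).ravel()
    v,u=np.mgrid[:d.shape[0],:d.shape[1]]
    P=np.stack([(u-K[0,2])/K[0,0]*d,(v-K[1,2])/K[1,1]*d,d],-1)
    W=(P-t)@R; W[d==0]=np.nan
    return W
def q(yaw): # tool down, y axis (closing) at yaw+90 deg.. returns quat: Rz(yaw)*Rx(pi)
    return [0,np.cos(yaw/2),np.sin(yaw/2),0]
E
python3 - <<'E'
from h import *
s=ctrl.observe();print(s)
for n in("scene","side","wrist"):
    rgb,d,ci=cam(n,n+"0")
    W=world(d,ci); np.save('pics/%sW.npy'%n,W)
    print(n,np.round(-cv2.Rodrigues(np.array(ci['rvec'],float))[0].T@np.ravel(ci['tvec']),3))
E
python3 -c "
import cv2,numpy as np
a=[cv2.imread('pics/%s0.png'%n) for n in('scene','side','wrist')]
cv2.imwrite('pics/all.png',cv2.resize(np.vstack([np.hstack(a[:2]),np.hstack([a[2],a[2]*0])]),(800,600)))"
```

```text
{'time_s': 0.0, 'joint_pos': array([-8.25728535e-02,  1.24524325e-01,  1.65167393e+00, -8.86169590e-06,
        1.36750157e+00, -8.25957112e-02]), 'dq': array([ 0.00182144, -0.00182976, -0.00111844, -0.00181727,  0.00195044,
        0.00171798]), 'joint_efforts': array([-6.25927078e-04, -4.17603564e+01, -3.59935069e+01,  7.73367751e-02,
        4.92534391e-02, -1.75303944e-04]), 'ee_pos': array([6.49370374e-01, 3.82113824e-05, 2.21374642e-01]), 'ee_rot': array([-8.01108095e-04,  7.07097671e-01,  7.07115106e-01, -6.84312802e-04]), 'contact_force': array([ 0.30629962, -0.71305518,  0.09578273]), 'ft_torque': array([ 0.01866199, -0.00498212, -0.02869963]), 'finger_force': 0.0, 'gripper_width': 0.9972507362433354}
scene [ 0.994 -0.766  1.03 ]
side [-0.113  0.837  1.321]
wrist [0.649 0.086 0.384]
```

View pics/all.png

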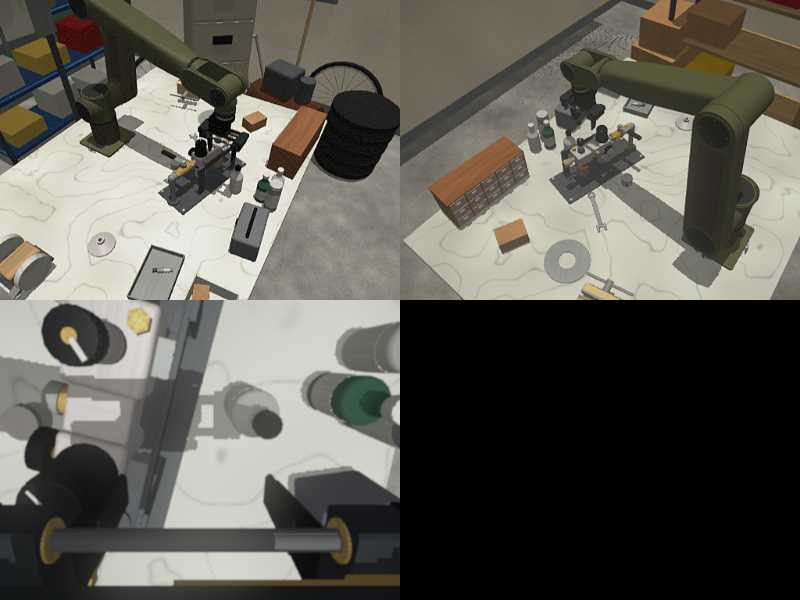

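The scene and side views show the station about 0.6 m ahead. In the wrist view the drip knob, with its pale line, is at about (70,335) in the mosaic. The regulator knob is at (70,480), left of the fingers. I'll rise straight up and look from above.

Run:
```python
from h import *
p=ctrl.observe()['ee_pos']
ctrl.line_to([p[0],p[1],0.42],vel=0.2)
try: ctrl.line_to([0.56,-0.10,0.43],vel=0.25)
except ctrl.Unreachable: print('unr')
ctrl.sleep(.2)
rgb,d,ci=cam('wrist','w1'); W=world(d,ci); np.save('pics/w1W.npy',W)
print(ctrl.observe()['ee_pos'],ctrl.observe()['time_s'])
for lo,hi,c in((.17,.2,(0,0,255)),(.21,.245,(0,255,0))):
    m=((W[...,2]>lo)&(W[...,2]<hi)).astype(np.uint8)
    n,l,st,ce=cv2.connectedComponentsWithStats(m)
    for i in range(1,n):
        if st[i,4]>60:
            P=W[l==i]; print(lo,st[i],np.round(np.median(P,0),3),np.round(P.min(0),3),np.round(P.max(0),3))
cv2.imwrite('pics/w1b.png',cv2.resize(rgb[:,:,::-1],(800,600)))
```

```text
[ 0.5605913  -0.09914795  0.42934586] 2.225
0.17 [ 219    0   79  102 3263] [0.571 0.038 0.173] [ 0.523 -0.037  0.17 ] [0.611 0.071 0.198]
0.17 [202  53  14  13  85] [0.512 0.01  0.171] [0.504 0.003 0.17 ] [0.519 0.016 0.173]
0.17 [ 134  137  105   24 1711] [ 0.484 -0.089  0.196] [ 0.423 -0.105  0.182] [ 0.545 -0.076  0.2  ]
0.21 [ 226   44   46   49 1680] [ 0.557 -0.002  0.237] [ 0.535 -0.025  0.23 ] [0.58 0.02 0.24]
```

View pics/w1b.png

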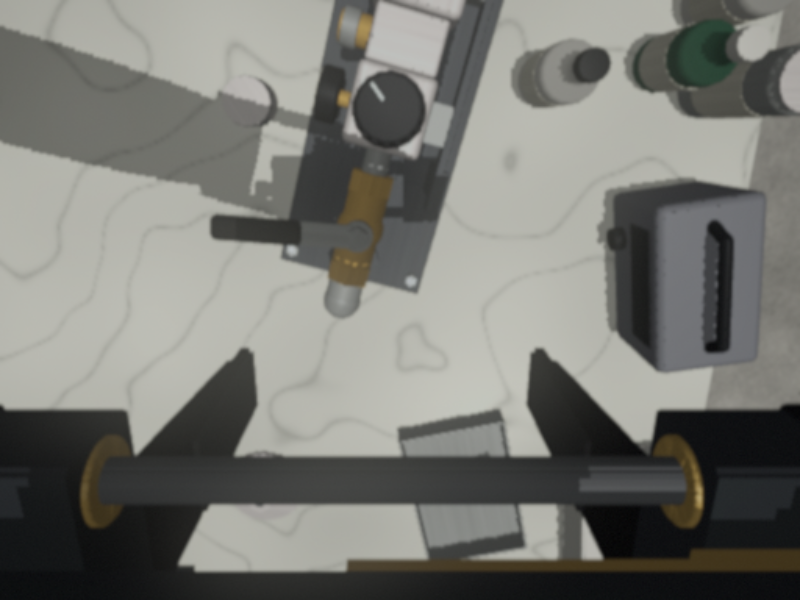

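The view shows the lever with its sleeve at (210–300, 228) and its pivot near (360,236). The regulator knob is at (388,108), which I measure at (0.557, −0.002, z 0.237), matching its given height. Next I'll look at the drip knob and fit the geometry.

Run:
```python
from h import *
W=np.load('pics/w1W.npy'); z=W[...,2]
m=((z>.182)&(z<.2)); m[:130]=0; m[170:]=0
P=W[m][:,:2]; c=P.mean(0); ax=np.linalg.svd(P-c,full_matrices=False)[2][0]; ax*=np.sign(ax[0])
s=(P-c)@ax; tip=c+ax*np.percentile(s,.3); piv=tip+.110*ax
reg=np.array([.557,-.002])
print('leverdir',ax,'grip',tip+.034*ax,'piv',piv,'dist',np.linalg.norm(reg-piv),'max',c+ax*s.max())
u=(reg-piv)/np.linalg.norm(reg-piv); print('station y dir',u,'yaw',np.arctan2(-u[0],u[1]))
drip=reg+.105*u; print('drip',drip)
ctrl.line_to([drip[0],drip[1]-.09,0.42],vel=0.25); ctrl.sleep(.2)
rgb,d,ci=cam('wrist','w2'); W=world(d,ci); np.save('pics/w2W.npy',W)
for lo,hi in((.215,.243),):
    m=((W[...,2]>lo)&(W[...,2]<hi)).astype(np.uint8)
    n,l,st,ce=cv2.connectedComponentsWithStats(m)
    for i in range(1,n):
        if st[i,4]>60:
            P=W[l==i]; T=P[P[:,2]>np.percentile(P[:,2],50)-.003]; print(lo,st[i],np.round((T.min(0)+T.max(0))/2,4),cv2.minEnclosingCircle(T[:,:2].astype(np.float32)),np.round(P.min(0),3),np.round(P.max(0),3))
cv2.imwrite('pics/w2b.png',cv2.resize(rgb[:,:,::-1],(800,600)))
```

```text
leverdir [ 0.99658656 -0.08255443] grip [ 0.45923766 -0.0868621 ] piv [ 0.53497824 -0.09313623] dist 0.0937591131955415 max [ 0.54501025 -0.09396726]
station y dir [0.23487599 0.97202534] yaw -0.23709099144213208
drip [0.58166198 0.10006266]
0.215 [239  58  31  34 802] [0.5848 0.0994 0.2366] ((0.5846675634384155, 0.09939610958099365), 0.01526669878512621) [0.57  0.084 0.233] [0.599 0.115 0.24 ]
0.215 [ 207  152   43   44 1478] [ 0.5573 -0.0013  0.237 ] ((0.5574787855148315, -0.001480919774621725), 0.021820878610014915) [ 0.535 -0.022  0.216] [0.579 0.021 0.24 ]
```

View pics/w2b.png

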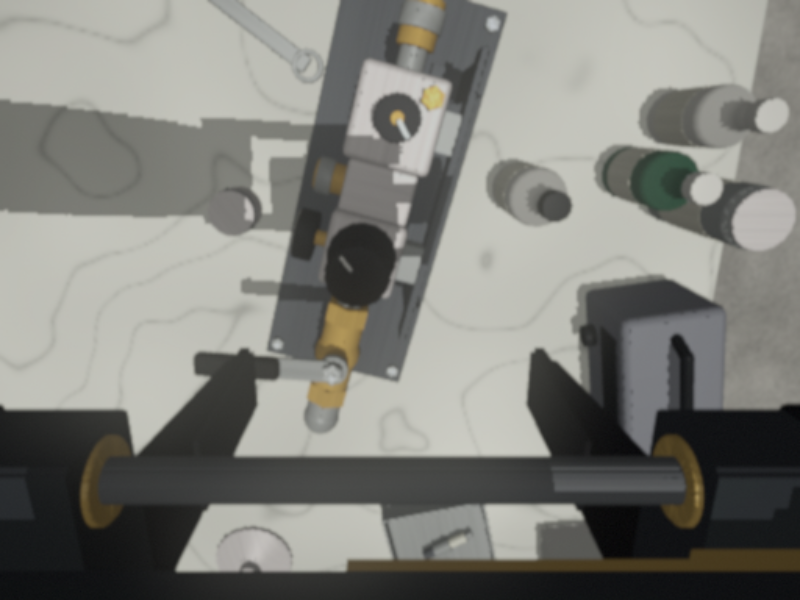

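The drip knob is at (397,118), measured at (0.5847, 0.0994) with r 15.3 mm, which fits. Its pointer is at about −63°. From the knob-to-knob direction, station yaw is about −0.26. That puts the lever at about 0.18 rad and the drip knob at about 2.3 rad, both within their start ranges. Lever first.

```bash
cat >> h.py <<'E'
SY=-0.262
piv=np.array([.5335,-.0931]); drip=np.array([.5847,.0994])
E
python3 - <<'E'
from h import *
def pose(a,z): # a = angle of lever x axis (sleeve->pivot)
    g=piv-.076*np.array([np.cos(a),np.sin(a)]); return [g[0],g[1],z]
a0=-0.083; Q=lambda a:q(a+np.pi)
for f in (a0,.523): print(ctrl.ik(pose(f,.184),Q(f)))
ctrl.grip(.45)
ctrl.move_ptp(pose(a0,.30),Q(a0))
print('stop',ctrl.line_to(pose(a0,.184),vel=.1,stop_force=12))
ctrl.grip(0.0); s=ctrl.observe(); print(s['time_s'],s['gripper_width'],s['finger_force'],s['ee_pos'])
for a in np.linspace(a0,.523,8)[1:]:
    ctrl.line_to(pose(a,.184),vel=.06,rotation=Q(a))
    s=ctrl.observe(); print(round(a,2),np.round(s['contact_force'],1),round(s['ft_torque'][2],2),round(s['finger_force'],1))
ctrl.sleep(.3)
print(ctrl.observe()['ee_pos'],pose(.523,.184))
ctrl.grip(.45); ctrl.line_to(pose(.523,.33),vel=.15)
# view from above: yaw 90deg, same place as before
ctrl.move_ptp([.56,0.0,.42],q(np.pi/2)); ctrl.sleep(.2)
rgb,d,ci=cam('wrist','w3'); W=world(d,ci); np.save('pics/w3W.npy',W)
print(ctrl.observe()['time_s'])
cv2.imwrite('pics/w3b.png',cv2.resize(rgb[:,:,::-1],(800,600)))
z=W[...,2]; m=((z>.182)&(z<.2)).astype(np.uint8)
n,l,st,ce=cv2.connectedComponentsWithStats(m)
for i in range(1,n):
    if st[i,4]>200:
        P=W[l==i][:,:2]; c=P.mean(0); ax=np.linalg.svd(P-c,full_matrices=False)[2][0]; ax*=np.sign(ax[0]); print(st[i],c,'angle',np.arctan2(ax[1],ax[0])-SY)
E
```

```text
[-3.02688872e-01 -2.71569020e-01  2.08909204e+00 -4.44089210e-16
  1.32406964e+00 -1.79048520e+00]
[-3.83825325e-01 -2.22098019e-01  2.04899538e+00 -4.44089210e-16
  1.31469529e+00 -2.47762165e+00]
stop False
7.425 0.1946455028983876 29.99776929616928 [ 0.4576681  -0.08814474  0.18433805]
0.0 [-2.3 -5.7  1.3] -0.31 30.0
0.09 [-4.  -4.4  2.6] -0.36 30.0
0.18 [-4.2 -5.5  1.2] -0.35 30.0
0.26 [-4.9 -5.2  2.1] -0.36 30.0
0.35 [-4.6 -5.6  2.5] -0.37 30.0
0.44 [-5.  -7.3  2.5] -0.29 30.0
0.52 [-5.8 -7.3  3.4] -0.26 30.0
[ 0.46694614 -0.13276311  0.18433053] [np.float64(0.4676593276399309), np.float64(-0.13106058301941678), 0.184]
13.6
[227 135  45  28 341] [0.55778326 0.01474985] angle 0.241349508054059
[211 220  29  28 477] [ 0.52743881 -0.09541523] angle 0.9254839824657951
```

View pics/w3b.png

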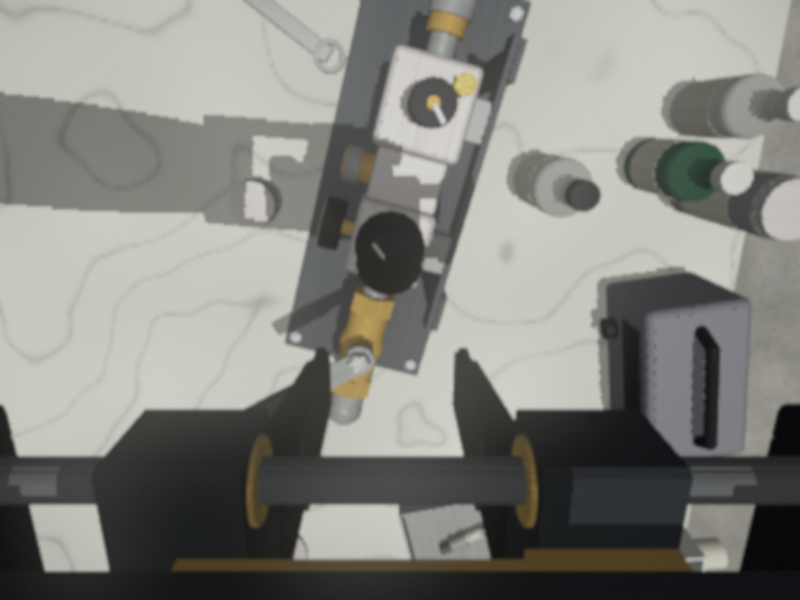

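The lever now points down-left from its pivot at (360,358), but the finger hides the sleeve. I'll take one clear depth fit from further back before going on.

Run:
```python
from h import *
ctrl.move_ptp([.54,-.16,.42],q(np.pi/2)); ctrl.sleep(.2)
rgb,d,ci=cam('wrist','w4'); W=world(d,ci)
z=W[...,2]; m=((z>.182)&(z<.2)).astype(np.uint8)
n,l,st,ce=cv2.connectedComponentsWithStats(m)
for i in range(1,n):
    if st[i,4]>200:
        P=W[l==i][:,:2]; c=P.mean(0); ax=np.linalg.svd(P-c,full_matrices=False)[2][0]; ax*=np.sign(ax[0]); s=(P-c)@ax
        print(st[i],c,s.min(),s.max(),'angle',np.arctan2(ax[1],ax[0])-SY)
# station yaw check: base plate long edges (plate top, z 4..20 mm)
for lo,hi in((.004,.02),(.168,.18)):
    W2=np.load('pics/w2W.npy'); 
    m=((W2[...,2]>lo)&(W2[...,2]<hi)&(W2[...,0]>.4)&(W2[...,0]<.72)).astype(np.uint8); m[260:]=0
    r=cv2.minAreaRect(W2[m>0][:,:2].astype(np.float32)); print(lo,r)
# drip pointer
rgb=cv2.imread('pics/w2.png'); g=rgb.max(2); W2=np.load('pics/w2W.npy')
m=(np.hypot(W2[...,0]-drip[0],W2[...,1]-drip[1])<.014)&(W2[...,2]>.225)
P=W2[m&(g>110)]; print(len(P),'pointer',P[:,:2].mean(0)-drip)
v=P[:,:2]-drip; v=v[np.hypot(*v.T)>.005].mean(0); print('drip angle',(np.arctan2(v[1],v[0])-np.pi-SY)%(2*np.pi))
s=ctrl.observe();print(s['time_s'])
for y in (np.pi/2+.8,np.pi/2+.4,np.pi/2-.4,0,-1.5): print(y,ctrl.ik([*drip,.217],q(y)))
```

```text
[243   0  51  38 411] [ 0.5537395  -0.01835093] -0.026636413794730585 0.02681925872911629 angle 0.025973394832193047
[ 158   89   98   65 1840] [ 0.4917924  -0.11656348] -0.06194969942505796 0.05902919824305766 angle 0.7664697753924323
0.004 ((0.5599465370178223, 0.0083608478307724), (0.3026512861251831, 0.40534064173698425), 0.43760576844215393)
0.168 ((0.5498014092445374, 0.017293334007263184), (0.31147104501724243, 0.0869479775428772), 73.23828887939453)
148 pointer [ 0.00193879 -0.00217691]
drip angle 2.617413476994271
14.5333
2.3707963267948964 [ 7.78940338e-02  3.03219564e-03  1.78650354e+00 -4.44089210e-16
  1.35205692e+00 -7.22105966e-01]
1.9707963267948965 [ 7.78940338e-02  3.03219564e-03  1.78650354e+00 -4.44089210e-16
  1.35205692e+00 -3.22105966e-01]
1.1707963267948966 [ 7.78940338e-02  3.03219564e-03  1.78650354e+00 -4.44089210e-16
  1.35205692e+00  4.77894034e-01]
0 [ 7.78940338e-02  3.03219564e-03  1.78650354e+00 -4.44089210e-16
  1.35205692e+00  1.64869036e+00]
-1.5 None
```

The lever reads 0.77 rad, as it should. The drip knob starts at about 2.3–2.6 rad. Now I'll grip it, turn clockwise and watch the torque.

Run:
```python
from h import *
y0=2.6; ctrl.grip(.5)
ctrl.move_ptp([*drip,.32],q(y0))
print('stop',ctrl.line_to([*drip,.218],vel=.1,stop_force=12))
ctrl.grip(0.0); s=ctrl.observe(); print(s['time_s'],s['gripper_width']*95,s['finger_force'],s['ee_pos'])
J=s['joint_pos'].copy(); b=s['ft_torque'][2]; tot=0
while tot<2.9:
    tot+=.1; J[5]+=.1; ctrl.goto_joints(J); s=ctrl.observe(); t=s['ft_torque'][2]-b
    print(round(tot,1),round(t,3),round(s['joint_pos'][5],3),end=' | ')
    if abs(t)>.2: break
ctrl.sleep(.1); s=ctrl.observe(); print('\n',s['time_s'],s['ft_torque'],s['contact_force'],s['finger_force'],s['joint_pos'],J[5])
```

```text
stop False
17.6167 29.182839348096685 30.00055342912674 [0.58423901 0.09818529 0.21854305]
0.1 -0.058 -0.854 | 0.2 -0.057 -0.755 | 0.3 -0.033 -0.656 | 0.4 -0.031 -0.556 | 0.5 -0.043 -0.456 | 0.6 -0.032 -0.356 | 0.7 -0.088 -0.256 | 0.8 -0.035 -0.156 | 0.9 -0.084 -0.056 | 1.0 -0.041 0.044 | 1.1 -0.034 0.144 | 1.2 -0.125 0.244 | 1.3 -0.085 0.344 | 1.4 -0.078 0.444 | 1.5 -0.065 0.544 | 1.6 0.02 0.644 | 1.7 -0.041 0.744 | 1.8 -0.01 0.844 | 1.9 -0.015 0.944 | 2.0 -0.082 1.044 | 2.1 -0.052 1.144 | 2.2 -0.038 1.244 | 2.3 -0.03 1.344 | 2.4 0.015 1.443 | 2.5 -0.093 1.543 | 2.6 0.11 1.644 | 2.7 0.016 1.744 | 2.8 0.062 1.844 | 2.9 -0.115 1.944 | 
 24.9667 [-0.73300609  0.03006536  0.03174325] [ 0.23993105 -4.69892904  3.35862829] 30.000447928905487 [ 7.68233141e-02  1.47573866e-03  1.78492963e+00 -3.30639192e-03
  1.35629491e+00  1.94550499e+00] 1.9486666079870538
```

No clear torque rise after 2.9 rad, so I'll look at where the pointer is.

Run:
```python
from h import *
print(ctrl.observe()['joint_efforts'])
a,_,_=cam('wrist','w5'); b,_,_=cam('side'); c,_,_=cam('scene')
cv2.imwrite('pics/c5.png',np.hstack([cv2.resize(a[80:380,60:460],(800,600))])[:,:,::-1])
cv2.imwrite('pics/s5.png',np.hstack([cv2.resize(b[140:260,170:330],(400,300),interpolation=3),cv2.resize(c[140:260,190:350],(400,300),interpolation=3)])[:,:,::-1])
```

```text
[ 2.76388966e+00 -3.42594731e+01 -3.39844000e+01  1.25296589e+00
  3.60406714e-02  1.72119675e-02]
```

View pics/c5.png

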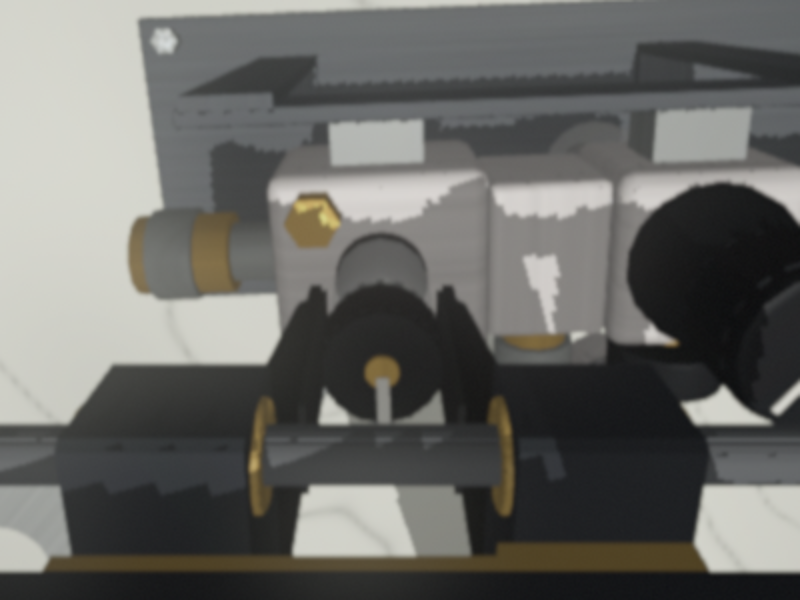

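View pics/s5.png

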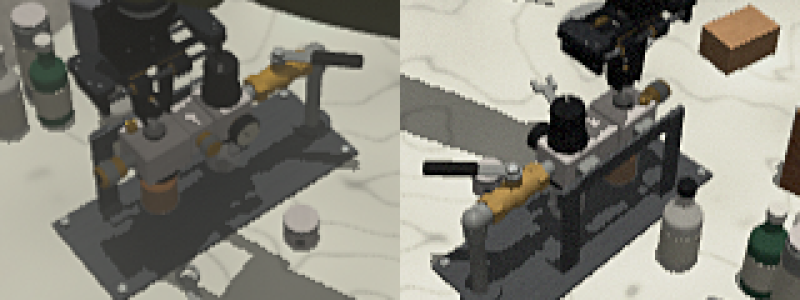

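The pointer now points down the image, toward the tool's −x, at about 2.84 rad world. Seated is 2.88, so the knob is at or near the seat. To be certain I'll turn 0.3 rad more, watching the torque and the pointer's angle relative to the tool.

```bash
cat >> h.py <<'E'
def ptr():
    """pointer world direction and knob angle, from wrist image intersected with knob top plane z=.2365"""
    rgb,d,ci=cam('wrist'); K=np.array(ci['K'],float);R=cv2.Rodrigues(np.array(ci['rvec'],float))[0];t=np.ravel(ci['tvec'])
    C=-R.T@t; v,u=np.mgrid[:384,:512]
    D=np.stack([(u-K[0,2])/K[0,0],(v-K[1,2])/K[1,1],np.ones(u.shape)],-1)@R
    X=C+D*((.2365-C[2])/D[...,2])[...,None]
    f=rgb.astype(int); near=np.hypot(X[...,0]-drip[0],X[...,1]-drip[1])<.0155
    gold=near&(f[...,0]-f[...,2]>35); pale=near&(f.min(2)>75)&(f.max(2)-f.min(2)<35)
    n,l,st,ce=cv2.connectedComponentsWithStats(pale.astype(np.uint8)); 
    i=1+np.argmax(st[1:,4]) if n>1 else 0
    P=X[l==i][:,:2]; G=X[gold][:,:2].mean(0); c=P.mean(0)
    ax=np.linalg.svd(P-c,full_matrices=False)[2][0]; ax*=np.sign(ax@(c-G))
    w=np.arctan2(ax[1],ax[0]); return round((w-np.pi-SY+np.pi)%(2*np.pi)-np.pi,3),len(P),np.round(G-drip,4),np.round(c-drip,4)
E
python3 - <<'E'
from h import *
print(ptr()); s=ctrl.observe(); J=s['joint_pos'].copy(); J[5]=1.9487
for k in range(6):
    J[5]+=.06; ctrl.goto_joints(J); s=ctrl.observe(); print(round(J[5],2),round(s['joint_pos'][5],3),np.round(s['ft_torque'],3),round(s['joint_efforts'][5],3),ptr())
print(s['time_s'])
E
```

```text
(np.float64(-1.656), 356, array([ 0., -0.]), array([-0.0091,  0.0034]))
2.01 2.007 [-0.641 -0.199  0.01 ] 0.008 (np.float64(0.984), 255, array([ 0.0001, -0.    ]), array([-0.0097,  0.0001]))
2.07 2.066 [-0.649 -0.277  0.284] 0.332 (np.float64(1.392), 370, array([0.0001, 0.    ]), array([-0.009,  0.004]))
2.13 2.127 [-0.451  0.089  0.05 ] 0.145 (np.float64(1.352), 387, array([0.0001, 0.    ]), array([-0.0089,  0.0045]))
2.19 2.187 [-0.399 -0.031  0.025] 0.056 (np.float64(1.274), 388, array([0.0001, 0.0001]), array([-0.0084,  0.0049]))
2.25 2.247 [-0.164  0.175 -0.071] 0.01 (np.float64(1.213), 408, array([0.0002, 0.    ]), array([-0.0083,  0.0051]))
2.31 2.306 [0.105 0.236 0.325] 0.351 (np.float64(1.196), 409, array([0.0002, 0.    ]), array([-0.0083,  0.0052]))
26.9167
```

Joint 6 torque now shows stick-slip peaks of 0.33–0.35 N m, so the knob is against its stop and the pads are slipping. It is seated. Next: dwell, back off 1.571, then check the pointer.

Run:
```python
from h import *
s=ctrl.observe(); J=s['joint_pos'].copy(); J[5]+=.03; ctrl.goto_joints(J); ctrl.sleep(.4)
a,_,_=cam('wrist','w6'); s=ctrl.observe(); y1=s['joint_pos'][5]; print(y1,s['joint_efforts'][5])
J[5]=y1
for k in range(8): J[5]-=1.571/8; ctrl.goto_joints(J); print(round(ctrl.observe()['joint_efforts'][5],3),end=' ')
ctrl.sleep(.3); b,_,_=cam('wrist','w7'); s=ctrl.observe(); print(s['joint_pos'][5]-y1,s['finger_force'],s['time_s'],np.round(s['contact_force'],1),s['joint_pos'][0])
f=lambda i:cv2.resize(i[190:310,170:330],(400,300),interpolation=3)
cv2.imwrite('pics/c67.png',np.hstack([f(a),f(b)])[:,:,::-1])
```

```text
2.3363558140141785 0.0010130584269063547
-0.068 -0.058 -0.059 -0.026 -0.026 -0.026 -0.026 -0.025 -1.5659532099520281 30.000446140766144 30.4833 [-1. -7.  4.] 0.0761758723072529
```

View pics/c67.png

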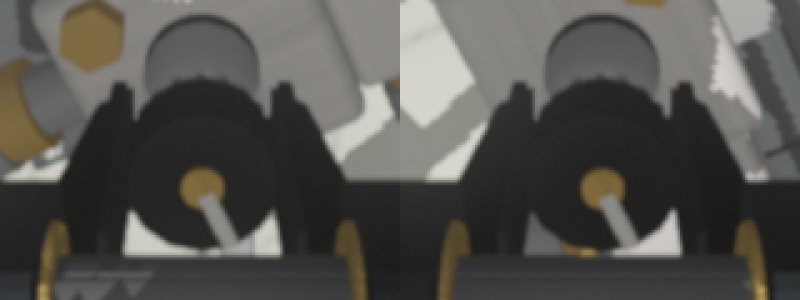

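The pointer sits at the same angle to the fingers in both crops, (202,190)→(230,247) on the left and the same on the right. So the knob followed the 1.566 rad back-off without slipping, and before it the pointer was at 2.88 rad world, which is the seat. The grip is 30 N, so I'll hand in.

```bash
python3 -c "
from h import *
print(ctrl.hand_in())"
```

```text
the job is handed in; nothing more can be done
None
```

I handed the job in at about 30 s of the 58 s limit: the inlet lever stands at about 0.77 rad (half open), and the drip knob was seated, backed off 1.57 rad and is still held with 30 N. No result came back from the judge.

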